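# Slide the spill tray home under the gas hob

## Task

Pick up the steel spill tray by its black handle and slide it into the bay under the counter-top gas hob until it is fully home, its front plate flat against the hob's face, and let go of it. The guide rails inside cannot be seen and may sit off the middle of the mouth, so feel for them along the tray's sides and ease it in gently, never forcing it. Leave everything else where it stands.

Things in the scene. Friction and masses are not known exactly. Their poses are not given: they have to be found in the camera images.
- tray: loose steel spill tray, 0.2-0.4 kg, flat on the counter left or right of the hob's front. Open pan 125 (x) x 104 (y) x 18 mm high; origin at centre of the pan's underside, +x to its plain rear end, which enters first. At the -x end an upright front plate, 6 thick x 172 wide x 34 mm high (rear side at x = -62.5 mm, lower edge level with the underside), carries the handle, roughly to the robot
- handle (a point): grip point on the tray's handle, at x = -97, y = 0, z = 42 mm in the tray's frame; same axes. The handle is a black plastic upright fin along x, 12 mm thick in y, from x = -68.5 to -118.5 mm and z = 14 to 58 mm, best gripped across its thickness from above
- fascia (a point): point on the tray at the middle of the lower edge of the front plate's rear side: x = -62.5, y = 0, z = 0 mm in the tray's frame; same axes. When the tray is home it meets the point mouth, but for up to 15 mm sideways
- hob: fixed low steel two-burner gas hob, 280 deep (x) x 360 wide (y) x 88 mm high; black grates to 112 mm, from 85 mm behind its front face, and a fixed saucepan on the left one, to 190. Origin at the middle of the lower edge of its front face, +x from front to back. The front face looks roughly towards the robot, the mouth of the tray bay in its middle. Tray and hob must never press on each other with more than 35 N
- mouth (a point): centre of the lower edge of the bay's mouth, on the hob's front face (x = 0, y = 0, z = 10 mm in the hob's frame); same axes as the hob, +x leads straight into the bay. The mouth is 140 wide x 30 mm high; its lower edge is the bay's flat floor, a 10 mm step above the counter
- bay (a point): point of the hob on the bay's floor, 40 mm behind the mouth; same axes. Here two hidden rigid rails along x begin, 107 mm apart (1.5 mm free each side of the pan), 110 mm long; towards the mouth they flare out by 16 mm each side over 22 mm. The pair sits up to 13 mm left or right of this point, unmeasured, new each time. A flare that meets a rear corner of the pan pushes it inwards
- dish: white ceramic baking dish, 150 x 110 x 50 mm, on the other side from the tray; leave alone. Origin under its centre
- mill: dark wooden pepper mill, 56 mm across, 170 mm high, far left; leave alone. Origin under its centre
- mug: blue mug, 80 mm across, 95 mm high, far right; leave alone. Origin under its centre
- jar: glass jar with steel lid, 68 mm across, 110 mm high, near right; leave alone. Origin under its centre
Mind the look-alikes: they are no part of the job. There is more than one size of the tray; the job needs the larger.

How it is judged:
By the outcome, as a careful person would: the job done as asked, in the order asked, and still so for the second after the job is handed in, with the robot touching nothing.
It also fails if it takes over 67 s, if anything falls off the work surface, if the arm or the gripper's body presses on something with over 40 N, if the wrist force passes 120 N, or if a joint passes its speed limit or range.

## Robot

A 6-joint arm with a two-finger parallel gripper is mounted at the origin on the work surface. World frame = base frame: x ahead of the robot, y to its left, z up, the work surface at z = 0. Lengths are in mm, angles in rad, forces in N, time in s.
With the tool pointing down it reaches from about 300 to 775 mm from the base axis. Payload 14.6 kg.
Tool frame: the origin (TCP) lies where the fingers leave the gripper's body, on its centre line; the fingertips stand 97 mm ahead of it and the grasp point (between the pads) lies ahead of it (grip_depth is the z of the grasp point in the tool frame, in mm); z points along the fingers, y is the line along which they close (so a half turn about z gives the same grasp; the last joint's range is limited). The gripper opens to 94 mm and grips with 3 to 60 N. Pads are 16 mm wide; open, the fingers measure 119 mm over their backs; the gripper's body (75 mm by 177 mm) begins 78 mm behind the grasp point.
Start: joints at [-1.24, 0.3, 1.521, -0, 1.321, -0.067], TCP at [213.058, -507.047, 302.646] pointing down, gripper open.
Joint ranges: [-3.03, 3.03], [-0.79, 2.21], [0.23, 2.52], [-1.04, 4.18], [0, 3.07], [-2.55, 2.55]. Speed limits (rad/s): [2.22, 2.22, 2.57, 3.14, 3.14, 3.14].

## Interface

Orientations are given as [roll, pitch, yaw] about the fixed x, y, z axes, in that order (R = Rz(yaw) Ry(pitch) Rx(roll)).
In Python, from cell import read_state, camera, sign_off, regions_of, spot_point, grip_depth gives the robot as it stands. The module is installed in compiled form; this text tells all that it offers.
- The arm moves only by the tool send_rows, never from a script. Its argument "series" is a list of rows, each a list of 3 entries, a list of its own where there are three numbers: the shift along the world's x, y, z in mm, then the turn about the world's z in degrees, then the closure, from -1 (fully open) to 1 (shut), so that 0 is half open. A call has 1 to 12 rows; each row shifts and turns the commanded pose from where the row before left it; what a row does not reach is not made up. A row lasts 1/10 s, in which the tool goes at most 50 mm and 8.59 degrees, less where a joint would pass 70% of its speed; a pose out of reach is approached as far as the arm can. A call is refused whole if a number of a shift passes 50 or a number of a turn 8.59, either way. A call with a gripper value outside its range is refused whole. The fingers move at their own pace and stop on an object; "squeeze" is the grip in N (left out, the last holds). Time passes only in rows, so rows that do not move let the fingers close. It gives the time, the measured TCP pose, the force, the opening and the grip force at its end, in the units of the state.
- read_state(): the state, without advancing time (a new reading comes with each control period).
- camera(name): name is "scene" or "top"; returns a dict with "color" (400x640x3 uint8, blue, green, red), "fx", "fy", "cx", "cy" (pixels), "camera_from_world" (4x4, takes a point from world to camera coordinates). Camera axes: x right, y down, z forward; pixel columns grow to the right and rows downward; lengths in mm; the calibration is good to about 2 mm. A picture is of the moment at which its call begins. There is no depth.
- sign_off(): hands the job in; it is judged then, once.
Trained networks look in a picture, given as the dict that the camera call returned (one of the last four; its "shot" number tells which), for a name from the list of things; names that differ only in an ending like _2 or _b are one class to them, and where a whole thing is asked for, a point or a joint stands for the part that bears it (a point fixed in the world has none). Each returns a list of dicts, best first, with "confidence" (0 to 1); they miss things now and then, are a little off and sometimes report something else, mostly with a low value. They report only what shows in the picture. A call takes as long as a camera call. They do not tell look-alikes from the thing itself.
- regions_of(thing, picture): "mask" (400x640 bool, what is visible of it).
- spot_point(thing, picture): "point" ([x, y, z] in mm, in the coordinates of the camera as it stood for that picture, good to about 4 mm: a listed point, or the origin of a listed thing).
The state is a dict: "clock": time; "joints": joint angles; "qd": joint speeds; "effort": joint torques, N m; "eef_pos": TCP position; "eef_rot": TCP orientation; "wrist_force": force on the tool from outside, world axes, zero at the start; "moment": the same for the moment, N m; "finger_gap": finger opening in mm; "finger_force": force on a finger pad.
Only numpy, scipy, OpenCV 4.12 (cv2) and the standard library are available. Lean on these libraries where they do the work, as an engineer would, in place of code of your own. Each camera call takes 0.05 s, during which the arm holds its last target. There are 200 camera calls.

## Working session

There is one attempt and no reset: what is moved stays moved. The work goes in short steps, Python scripts to look and compute and a tool call to move; the robot and the scene stay as the last step left them, time stands still between calls to the robot, and variables do not carry over. Pictures are saved under pics/ and viewed, at most 10 in all, crops included, and the job is handed in when it is done.

Besides the shell and the picture viewer there is one more tool, called after "Request:" as name(argument=value, ...) on one line, values as JSON. send_rows: Moves the arm, as the interface text tells. Its arguments: {"type":"object","properties":{"series":{"type":"array"},"squeeze":{"type":"number"}},"required":["series"]}

```bash
mkdir -p pics; cat > h.py <<'E'
import numpy as np, cv2
from cell import *
def world(p,c):
    return (np.linalg.inv(c["camera_from_world"])@np.r_[p,1])[:3]
def ray(u,v,c,z):
    T=np.linalg.inv(c["camera_from_world"]);d=T[:3,:3]@np.array([(u-c["cx"])/c["fx"],(v-c["cy"])/c["fy"],1]);o=T[:3,3]
    return o+d*(z-o[2])/d[2]
def proj(p,c):
    q=c["camera_from_world"]@np.r_[p,1];return np.array([c["fx"]*q[0]/q[2]+c["cx"],c["fy"]*q[1]/q[2]+c["cy"]])
E
python3 - <<'E'
from h import *
for n in("scene","top"):
    c=camera(n);cv2.imwrite(f"pics/{n}1.png",c["color"])
    for t in("tray","handle","fascia","hob","mouth","bay","dish","jar"):
        for r in spot_point(t,c)[:3]:
            w=world(r["point"],c);print(n,t,round(r["confidence"],2),w.round(0),proj(w,c).round(0))
print(read_state()["clock"],grip_depth)
E
```

```text
scene tray 0.96 [377. 109.   0.] [355. 166.]
scene tray 0.89 [492. 291.  -2.] [405. 193.]
scene handle 0.89 [397. 317.  41.] [413. 165.]
scene handle 0.76 [316. 147.  29.] [365. 150.]
scene fascia 0.97 [337. 139.   1.] [363. 159.]
scene fascia 0.57 [426. 309.  -3.] [409. 179.]
scene hob 0.79 [679.  49.  -2.] [335. 235.]
scene mouth 0.64 [ 415. -491.   -2.] [196. 167.]
scene dish 0.6 [ 480. -251.   -2.] [256. 184.]
scene jar 0.98 [ 417. -490.    0.] [196. 167.]
scene jar 0.7 [619. 435.   1.] [452. 225.]
top tray 0.97 [486. 290.   3.] [210. 230.]
top tray 0.96 [372. 112.  -3.] [268. 266.]
top tray 0.56 [ 477. -252.    5.] [384. 231.]
top handle 0.93 [319. 156.  29.] [252. 285.]
top handle 0.55 [392. 317.  45.] [198. 261.]
top handle 0.16 [618. 430.  -2.] [166. 189.]
top fascia 0.91 [426. 304.   1.] [205. 250.]
top fascia 0.72 [342. 139.   5.] [259. 276.]
top hob 0.63 [678.  51.  -3.] [286. 169.]
top mouth 0.96 [681.  44.  11.] [288. 167.]
top mouth 0.74 [ 479. -253.    4.] [385. 230.]
top bay 0.86 [719.  59.  10.] [283. 155.]
top dish 0.96 [ 478. -253.    3.] [385. 230.]
top jar 0.98 [ 417. -486.   -1.] [460. 249.]
0.9 78.39999999999999
```

View pics/scene1.png

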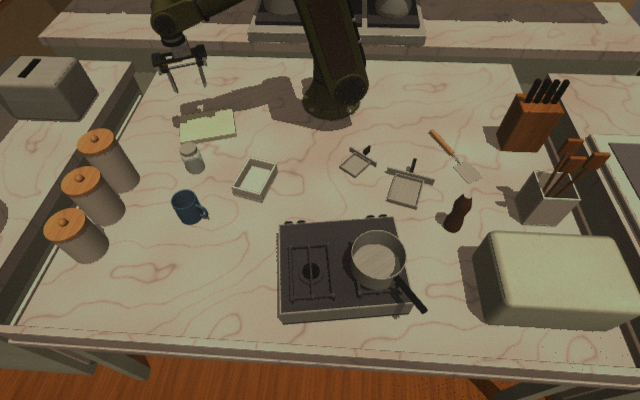

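View pics/top1.png

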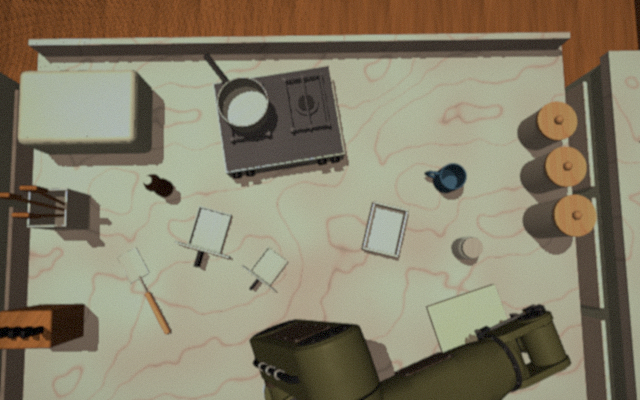

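The scene shows two trays. One is at top pixel (210,230) with its handle at (198,260); the other, at (268,266) with its handle at (255,286), is visibly smaller. The (210,230) tray should be the larger one. I'll check this by fitting outlines and with a crop.

```bash
cat >> h.py <<'E'
from scipy.optimize import minimize
def box(x0,x1,y0,y1,z0,z1): return np.array([[x,y,z] for x in(x0,x1) for y in(y0,y1) for z in(z0,z1)],float)
TRAY=[box(-62.5,62.5,-52,52,0,18),box(-68.5,-62.5,-86,86,0,34),box(-118.5,-68.5,-6,6,14,58)]
HOB=[box(0,280,-180,180,0,88)]
def place(P,s,z=0):
    a=s[2];R=np.array([[np.cos(a),-np.sin(a),0],[np.sin(a),np.cos(a),0],[0,0,1]])
    return P@R.T+np.array([s[0],s[1],z])
def sil(parts,s,c,k=4,z=0):
    m=np.zeros((400*k,640*k),np.uint8)
    for P in parts:
        q=np.array([proj(p,c) for p in place(P,s,z)])
        cv2.fillConvexPoly(m,cv2.convexHull(np.round((q+.5)*k-.5).astype(np.int32)),1)
    return m
def fit(parts,masks,s0,z=0):
    k=4;M=[(cv2.resize(m.astype(np.uint8),None,fx=k,fy=k,interpolation=cv2.INTER_NEAREST),c) for m,c in masks]
    def f(v):
        s=np.array([v[0],v[1],v[2]/100]);t=0
        for m,c in M:
            r=sil(parts,s,c,k,z);t+=1-(r&m).sum()/(r|m).sum()
        return t/len(M)
    v=np.array([s0[0],s0[1],s0[2]*100]);r=minimize(f,v,method="Nelder-Mead",options=dict(initial_simplex=v+np.array([[0,0,0],[8,0,0],[0,8,0],[0,0,8]]),maxiter=90))
    return np.array([r.x[0],r.x[1],r.x[2]/100]),r.fun
E
python3 - <<'E'
from h import *
T=[];H=[];S=[]
for n in("scene","top"):
    c=camera(n)
    for r in regions_of("tray",c):
        m=r["mask"];v,u=np.nonzero(m);w=ray(u.mean(),v.mean(),c,10)
        print(n,r["confidence"],m.sum(),w.round())
        if r["confidence"]>.4:
            if np.hypot(*(w[:2]-[475,295]))<50:T.append((m,c))
            if np.hypot(*(w[:2]-[370,115]))<50:S.append((m,c))
    for r in regions_of("hob",c)[:1]:print("hob",r["confidence"],r["mask"].sum());H.append((r["mask"],c))
    C=c
for l,X,P,s in(("tray",T,TRAY,(489,291,-.27)),("small",S,TRAY,(375,110,-.6)),("hob",H,HOB,(680,48,.155))):
    for Y in (X,X[:1],X[1:]):
        if Y:
            q,e=fit(P,Y,s);print(l,len(Y),q.round(3),round(e,3))
im=cv2.resize(C["color"][70:300,170:360],None,fx=2.6*1.2,fy=2.6,interpolation=cv2.INTER_CUBIC)
im=cv2.resize(C["color"][145:300,170:350],None,fx=3.8,fy=3.8,interpolation=cv2.INTER_CUBIC);cv2.imwrite("pics/crop1.png",im)
E
```

```text
scene 0.87 1202 [471. 295.  10.]
scene 0.74 555 [363. 117.  10.]
hob 0.76 12969
top 0.8 909 [367. 113.  10.]
top 0.63 1551 [480. 295.  10.]
hob 0.7 11940
tray 2 [ 4.88221e+02  2.89701e+02 -2.85000e-01] 0.089
tray 1 [ 4.87353e+02  2.88748e+02 -2.89000e-01] 0.071
tray 1 [ 4.89554e+02  2.91144e+02 -2.88000e-01] 0.086
small 2 [367.118 115.49   -0.654] 0.493
small 1 [359.929 118.545  -0.629] 0.515
small 1 [377.882 111.     -0.595] 0.465
hob 2 [6.76551e+02 5.00380e+01 1.43000e-01] 0.037
hob 1 [6.76811e+02 4.92830e+01 1.45000e-01] 0.031
hob 1 [6.78754e+02 5.02780e+01 1.45000e-01] 0.038
```

View pics/crop1.png

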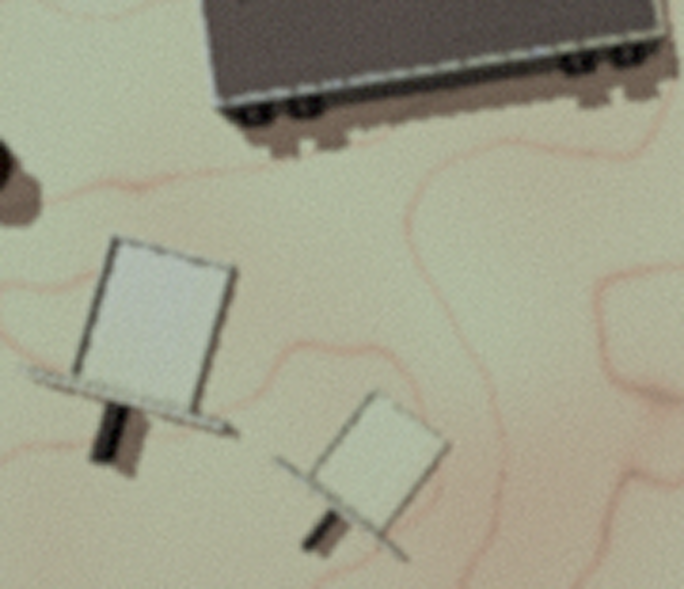

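The crop confirms it. The larger tray is at crop (155,330), i.e. top (211,232), with its wide plate and handle at crop (110,435). The 125x104 model fits it to 9%, while the other tray fits to only 49%, so that one is the small look-alike. Next is the start orientation.

```bash
python3 - <<'E'
from h import *
s=read_state();print(s["clock"],s["eef_pos"],s["eef_rot"],s["joints"],s["wrist_force"])
c=camera("top");a=ray(227.4,173.2,c,88);b=ray(344.5,154.2,c,88);d=a-b;print(a,b,(a+b)/2,np.linalg.norm(d),np.arctan2(-d[0],d[1]))
t=np.array([488.5,290,-.287]);print(place(np.array([[-97,0,42.]]),t))
E
```

```text
1.2 [ 213.06975738 -507.05398097  302.66420777] [3.14154971e+00 1.59523360e-05 3.97857233e-01] [-1.23957909e+00  2.99891076e-01  1.52096758e+00 -1.34765057e-05
  1.32069009e+00 -6.66366653e-02] [-0.1182132   0.0322789   0.33359222]
[650.84306255 221.80332834  88.        ] [ 702.81909541 -128.01187944   88.        ] [676.83107898  46.89572445  88.        ] 353.6554645178952 0.14750227458812126
[[395.46755038 317.45839247  42.        ]]
```

Request:
send_rows(series=[[[25,50,0],0,-1],[[25,50,0],0,-1],[[25,50,0],0,-1],[[25,50,0],0,-1],[[25,50,0],0,-1],[[25,50,0],0,-1],[[20,50,0],0,-1],[[10,50,0],0,-1]])

```text
clock: 2.05
eef_pos: [376.2, -141.4, 302.8]
eef_rot: [3.141, -0.0, 0.398]
wrist_force: [0.9, -0.2, 0.4]
finger_gap: 93.9
finger_force: 0.0
```

Request:
send_rows(series=[[[0,36,0],8.5,-1],[[0,36,0],8.5,-1],[[0,36,0],8.5,-1],[[0,36,0],8.5,-1],[[0,36,0],8.5,-1],[[0,36,0],8.5,-1],[[0,36,0],8.5,-1],[[0,36,0],8.5,-1],[[0,36,0],8.5,-1],[[0,36,0],8.5,-1],[[0,36,0],8.5,-1],[[0,30,0],8.5,-1]])

```text
clock: 3.25
eef_pos: [375.3, 284.5, 302.7]
eef_rot: [3.141, -0.0, 2.185]
wrist_force: [0.1, -0.2, -0.2]
finger_gap: 94.3
finger_force: 0.0
```

Request:
send_rows(series=[[[0,0,-20],8.5,-1],[[0,0,-20],8.5,-1],[[0,0,-20],8.5,-1],[[0,0,-10],8.5,-1],[[0,0,0],4.8,-1],[[0,0,0],0,-1],[[0,0,0],0,-1]])

```text
clock: 3.95
eef_pos: [375.7, 282.8, 232.9]
eef_rot: [3.141, 0.0, 2.852]
wrist_force: [0.0, 0.7, -1.0]
finger_gap: 93.9
finger_force: 0.0
```

Request:
send_rows(series=[[[10,17,0],0,-1],[[10,17,0],0,-1],[[0,0,-30],0,-1],[[0,0,-30],0,-1],[[0,0,-25],0,-1],[[0,0,-15],0,-1],[[0,0,-12],0,-1],[[0,0,0],0,-1],[[0,0,0],0,-1]])

```text
clock: 4.85
eef_pos: [395.8, 316.9, 121.3]
eef_rot: [3.141, 0.0, 2.854]
wrist_force: [-0.0, 0.1, 0.7]
finger_gap: 94.3
finger_force: 0.0
```

```bash
python3 - <<'E'
from h import *
s=read_state();print(s["clock"],s["eef_pos"],s["eef_rot"],s["wrist_force"])
c=camera("scene");cv2.imwrite("pics/c2.png",cv2.resize(c["color"][110:240,340:500],None,fx=4.5,fy=4.5,interpolation=cv2.INTER_CUBIC))
E
```

```text
4.85 [395.83635031 316.91686197 121.26253326] [3.14104205e+00 4.15348942e-04 2.85448896e+00] [-0.0428521   0.06703508  0.68122941]
```

View pics/c2.png

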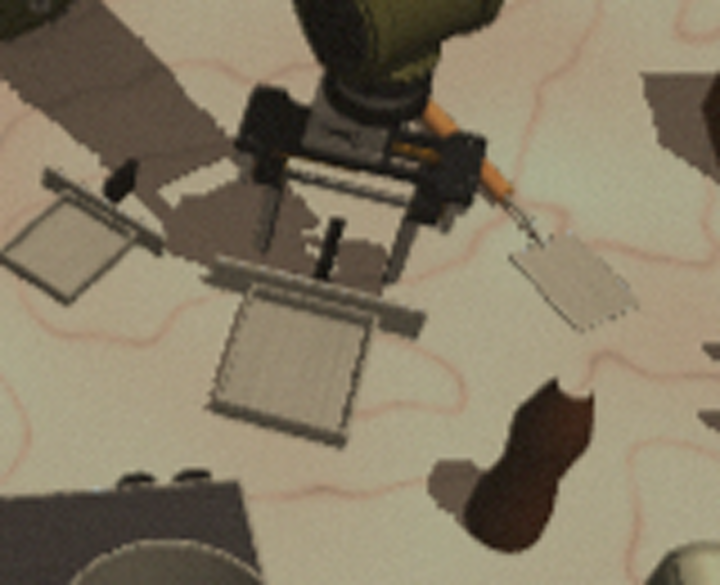

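The handle, at crop (328,250), stands between the open fingers at (268,220) and (400,240), and nothing is touching. Closing the gripper.

Request:
send_rows(series=[[[0,0,0],0,1],[[0,0,0],0,1],[[0,0,0],0,1],[[0,0,0],0,1],[[0,0,0],0,1],[[0,0,0],0,1],[[0,0,0],0,1],[[0,0,0],0,1],[[0,0,0],0,1],[[0,0,0],0,1]], squeeze=35)

```text
clock: 5.9
eef_pos: [395.6, 316.7, 120.6]
eef_rot: [-3.142, -0.0, 2.855]
wrist_force: [-0.1, -0.5, -0.6]
finger_gap: 17.3
finger_force: 0.0
```

Request:
send_rows(series=[[[0,0,0],0,1],[[0,0,0],0,1],[[0,0,0],0,1],[[0,0,0],0,1],[[0,0,2],0,1],[[0,0,4],0,1],[[0,0,6],0,1],[[0,0,8],0,1],[[0,0,8],0,1],[[0,0,6],0,1],[[0,0,0],0,1],[[0,0,0],0,1]], squeeze=60)

```text
clock: 7.1
eef_pos: [395.6, 316.7, 154.7]
eef_rot: [3.141, 0.0, 2.855]
wrist_force: [-0.7, -1.4, -3.0]
finger_gap: 11.5
finger_force: 60.0
```

```bash
python3 - <<'E'
from h import *
s=read_state();print(s["clock"],s["eef_pos"],s["eef_rot"],s["wrist_force"],s["moment"],s["finger_gap"],s["finger_force"])
c=camera("scene");cv2.imwrite("pics/c3.png",cv2.resize(c["color"][110:240,340:500],None,fx=4.5,fy=4.5,interpolation=cv2.INTER_CUBIC))
E
```

```text
7.1 [395.56762016 316.70640619 154.70092758] [3.14149121e+00 9.22694940e-05 2.85517318e+00] [-0.65985627 -1.43438719 -3.03403368] [ 0.11970296  0.15010948 -0.00351257] 11.463539899298587 59.99657213687897
```

View pics/c3.png

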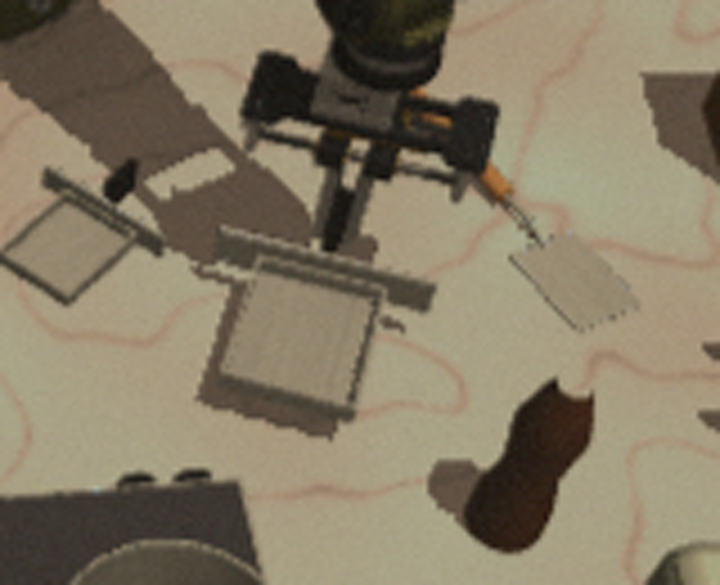

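The tray is held level and square in the jaws, weighing about 3 N. Moving it to stand in front of the mouth.

Request:
send_rows(series=[[[20,-5,10],0,1],[[30,-15,10],2,1],[[20,-26,0],2,1],[[14,-35,0],2.7,1],[[0,-40,0],3,1],[[0,-40,0],3,1],[[0,-40,0],3,1],[[0,-40,0],3,1],[[0,-35,0],3,1],[[0,-20,0],3,1],[[0,0,0],0,1],[[0,0,0],0,1]])

```text
clock: 8.35
eef_pos: [479.5, 20.7, 174.4]
eef_rot: [3.141, -0.001, -2.999]
wrist_force: [-0.6, 0.3, -3.0]
finger_gap: 11.7
finger_force: 60.0
```

```bash
python3 - <<'E'
from h import *
s=read_state();print(s["clock"],s["eef_pos"],s["eef_rot"],s["wrist_force"],s["moment"])
c=camera("top");cv2.imwrite("pics/c4.png",cv2.resize(c["color"][90:280,190:390],None,fx=3.1,fy=3.1,interpolation=cv2.INTER_CUBIC))
H=[];T=[]
for n in("top","scene"):
    c=camera(n)
    r=regions_of("hob",c)
    if r:H.append((r[0]["mask"],c))
    for p in spot_point("fascia",c)+spot_point("mouth",c): print(n,p["confidence"],world(p["point"],c).round())
print(fit(HOB,H,(678,49,.145)))
E
```

```text
8.35 [479.48679199  20.7208978  174.38728475] [ 3.14144103e+00 -6.10354252e-04 -2.99861760e+00] [-0.63774025  0.28870294 -2.98024865] [0.07966811 0.1483906  0.01108843]
top 0.71 [510.  25.  56.]
top 0.91 [680.  48.  11.]
scene 0.89 [337. 139.   0.]
scene 0.7 [511.  30.  53.]
(array([6.76586657e+02, 4.99009510e+01, 1.43312005e-01]), np.float64(0.03876723352557537))
```

View pics/c4.png

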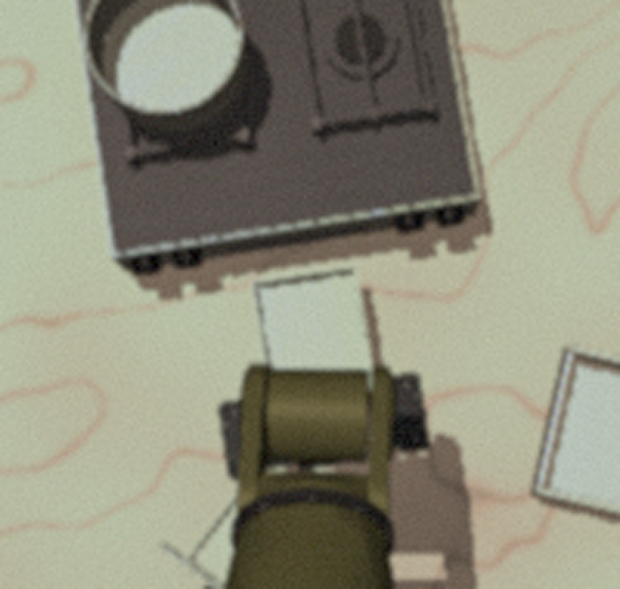

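The pan, with its rear edge at crop (255–350, 278), lines up with the hob's face and the two are parallel. Lowering it to about 2 mm above the bay floor, then advancing to just inside the mouth.

Request:
send_rows(series=[[[0,0,-15],0,1],[[0,0,-15],0,1],[[0,0,-11],0,1],[[0,0,0],0,1],[[9.9,1.43,0],0,1],[[9.9,1.43,0],0,1],[[9.9,1.43,0],0,1],[[4.95,0.71,0],0,1],[[4.95,0.71,0],0,1],[[4.95,0.71,0],0,1],[[0,0,0],0,1]])

```text
clock: 9.9
eef_pos: [524.6, 27.2, 133.7]
eef_rot: [-3.142, 0.0, -2.997]
wrist_force: [-0.4, 1.2, -3.7]
finger_gap: 11.6
finger_force: 60.0
```

Request:
send_rows(series=[[[2,0.28,0],0,1],[[2,0.28,0],0,1],[[2,0.28,0],0,1],[[2,0.28,0],0,1],[[2,0.28,0],0,1],[[1,0.14,0],0,1],[[0,0,0],0,1]])

```text
clock: 10.6
eef_pos: [535.2, 28.7, 133.6]
eef_rot: [-3.142, 0.0, -2.997]
wrist_force: [-0.6, -0.0, -3.9]
finger_gap: 11.6
finger_force: 60.0
```

Request:
send_rows(series=[[[2,0.28,0],0,1],[[2,0.28,0],0,1],[[0,0,0],0,1]])

```text
clock: 10.9
eef_pos: [539.4, 29.3, 133.7]
eef_rot: [-3.142, 0.0, -2.997]
wrist_force: [-0.0, 0.6, -3.4]
finger_gap: 12.3
finger_force: 60.0
```

Request:
send_rows(series=[[[2,0.28,0],0,1],[[1,0.14,0],0,1],[[0,0,0],0,1]])

```text
clock: 11.2
eef_pos: [542.3, 29.7, 133.7]
eef_rot: [-3.142, 0.0, -2.997]
wrist_force: [-0.3, -0.3, -4.5]
finger_gap: 11.4
finger_force: 60.0
```

Request:
send_rows(series=[[[1.5,0.21,0],0,1],[[1,0.14,0],0,1],[[0,0,0],0,1]])

```text
clock: 11.5
eef_pos: [544.8, 30.0, 133.7]
eef_rot: [-3.142, 0.0, -2.997]
wrist_force: [0.2, 0.5, -3.7]
finger_gap: 11.2
finger_force: 60.0
```

Request:
send_rows(series=[[[1.5,0.21,0],0,1],[[1,0.14,0],0,1],[[0,0,0],0,1]])

```text
clock: 11.8
eef_pos: [547.3, 30.4, 133.6]
eef_rot: [-3.142, 0.0, -2.997]
wrist_force: [0.3, 0.2, -2.8]
finger_gap: 11.7
finger_force: 60.0
```

Request:
send_rows(series=[[[1.5,0.21,0],0,1],[[1,0.14,0],0,1],[[0,0,0],0,1]])

```text
clock: 12.1
eef_pos: [549.7, 30.7, 133.6]
eef_rot: [-3.142, 0.0, -2.997]
wrist_force: [-0.1, 0.6, -4.0]
finger_gap: 11.8
finger_force: 60.0
```

Request:
send_rows(series=[[[1.5,0.21,0],0,1],[[0.5,0.07,0],0,1],[[0,0,0],0,1]])

```text
clock: 12.4
eef_pos: [551.3, 30.8, 133.4]
eef_rot: [-3.141, -0.002, -2.997]
wrist_force: [-5.1, -2.5, -3.4]
finger_gap: 11.4
finger_force: 60.0
```

Contact. The push is back and to the right (hob −y), so the left flare has met the rear left corner about 8 mm before the rails begin. The rails therefore sit about 7 mm to the right.

Request:
send_rows(series=[[[-1.5,-0.2,0],0,1],[[0.3,-2,0],0,1],[[0.3,-2,0],0,1],[[0.3,-2,0],0,1],[[0.1,-1,0],0,1],[[0,0,0],0,1]])

```text
clock: 13.0
eef_pos: [551.2, 23.6, 133.7]
eef_rot: [-3.142, 0.0, -2.997]
wrist_force: [-1.1, -0.4, -4.4]
finger_gap: 11.6
finger_force: 60.0
```

Request:
send_rows(series=[[[1.5,0.21,0],0,1],[[1.5,0.21,0],0,1],[[0,0,0],0,1]])

```text
clock: 13.3
eef_pos: [554.3, 24.3, 133.7]
eef_rot: [-3.142, 0.0, -2.997]
wrist_force: [0.5, 0.8, -3.4]
finger_gap: 11.5
finger_force: 60.0
```

Request:
send_rows(series=[[[1.5,0.21,0],0,1],[[0.5,0.07,0],0,1],[[0,0,0],0,1]])

```text
clock: 13.6
eef_pos: [556.2, 24.5, 133.6]
eef_rot: [-3.142, 0.0, -2.997]
wrist_force: [0.4, -0.4, -4.1]
finger_gap: 11.7
finger_force: 60.0
```

Request:
send_rows(series=[[[1.5,0.21,0],0,1],[[0.5,0.07,0],0,1],[[0,0,0],0,1]])

```text
clock: 13.9
eef_pos: [558.2, 24.8, 133.6]
eef_rot: [-3.142, 0.0, -2.997]
wrist_force: [-0.9, -1.1, -3.9]
finger_gap: 11.3
finger_force: 60.0
```

Request:
send_rows(series=[[[1.5,0.21,0],0,1],[[0.5,0.07,0],0,1],[[0,0,0],0,1]])

```text
clock: 14.2
eef_pos: [560.2, 25.1, 133.7]
eef_rot: [-3.142, 0.0, -2.997]
wrist_force: [-0.8, -0.1, -4.5]
finger_gap: 11.6
finger_force: 60.0
```

Request:
send_rows(series=[[[1.5,0.21,0],0,1],[[0.5,0.07,0],0,1],[[0,0,0],0,1]])

```text
clock: 14.5
eef_pos: [562.2, 25.3, 133.6]
eef_rot: [3.142, 0.0, -2.997]
wrist_force: [-0.4, -0.2, -4.1]
finger_gap: 12.1
finger_force: 60.0
```

Request:
send_rows(series=[[[2,0.28,0],0,1],[[2,0.28,0],0,1],[[0,0,0],0,1]])

```text
clock: 14.8
eef_pos: [566.4, 26.0, 133.7]
eef_rot: [3.142, 0.0, -2.997]
wrist_force: [0.5, 0.1, -3.9]
finger_gap: 11.9
finger_force: 60.0
```

Request:
send_rows(series=[[[2,0.28,0],0,1],[[2,0.28,0],0,1],[[0,0,0],0,1]])

```text
clock: 15.1
eef_pos: [570.4, 26.5, 133.7]
eef_rot: [-3.142, 0.0, -2.997]
wrist_force: [-0.5, 0.4, -4.1]
finger_gap: 11.8
finger_force: 60.0
```

Request:
send_rows(series=[[[2,0.28,0],0,1],[[2,0.28,0],0,1],[[2,0.28,0],0,1],[[0,0,0],0,1]])

```text
clock: 15.5
eef_pos: [576.4, 27.3, 133.7]
eef_rot: [-3.142, 0.0, -2.997]
wrist_force: [-0.3, 0.4, -3.6]
finger_gap: 11.7
finger_force: 60.0
```

```bash
python3 -c "
from cell import *
s=read_state();print(s['clock'],s['eef_pos'],s['eef_rot'],s['wrist_force'],s['moment'])"
```

```text
15.5 [576.40035171  27.32806572 133.66408545] [-3.14155903e+00  2.58242285e-04 -2.99687237e+00] [-0.33978403  0.38666159 -3.57381399] [-0.04404784  0.13684898 -0.02460256]
```

Request:
send_rows(series=[[[3,0.43,0],0,1],[[3,0.43,0],0,1],[[3,0.43,0],0,1],[[0,0,0],0,1]])

```text
clock: 15.9
eef_pos: [585.5, 28.6, 133.7]
eef_rot: [-3.142, 0.0, -2.997]
wrist_force: [0.7, -1.3, -4.3]
finger_gap: 11.5
finger_force: 60.0
```

Request:
send_rows(series=[[[3,0.43,0],0,1],[[3,0.43,0],0,1],[[3,0.43,0],0,1],[[0,0,0],0,1]])

```text
clock: 16.3
eef_pos: [594.5, 29.9, 133.6]
eef_rot: [-3.142, 0.0, -2.997]
wrist_force: [-0.3, 0.3, -3.4]
finger_gap: 11.9
finger_force: 60.0
```

Request:
send_rows(series=[[[3,0.43,0],0,1],[[3,0.43,0],0,1],[[3,0.43,0],0,1],[[0,0,0],0,1]])

```text
clock: 16.7
eef_pos: [603.5, 31.2, 133.6]
eef_rot: [-3.142, 0.0, -2.997]
wrist_force: [0.0, -0.6, -3.3]
finger_gap: 11.2
finger_force: 60.0
```

Request:
send_rows(series=[[[3,0.43,0],0,1],[[3,0.43,0],0,1],[[3,0.43,0],0,1],[[0,0,0],0,1]])

```text
clock: 17.1
eef_pos: [612.5, 32.5, 133.6]
eef_rot: [-3.142, 0.0, -2.997]
wrist_force: [0.8, 0.2, -3.1]
finger_gap: 11.5
finger_force: 60.0
```

Request:
send_rows(series=[[[3,0.43,0],0,1],[[3,0.43,0],0,1],[[3,0.43,0],0,1],[[0,0,0],0,1]])

```text
clock: 17.5
eef_pos: [621.5, 33.8, 133.6]
eef_rot: [-3.142, 0.0, -2.997]
wrist_force: [-0.3, -0.6, -3.0]
finger_gap: 11.5
finger_force: 60.0
```

Request:
send_rows(series=[[[3,0.43,0],0,1],[[3,0.43,0],0,1],[[3,0.43,0],0,1],[[0,0,0],0,1]])

```text
clock: 17.9
eef_pos: [630.5, 35.1, 133.6]
eef_rot: [-3.142, 0.0, -2.997]
wrist_force: [-0.3, 0.6, -4.8]
finger_gap: 11.6
finger_force: 60.0
```

Request:
send_rows(series=[[[2,0.28,0],0,1],[[2,0.28,0],0,1],[[2,0.28,0],0,1],[[0,0,0],0,1]])

```text
clock: 18.3
eef_pos: [636.3, 35.9, 133.6]
eef_rot: [-3.142, 0.0, -2.997]
wrist_force: [-0.2, 1.1, -3.7]
finger_gap: 11.6
finger_force: 60.0
```

Request:
send_rows(series=[[[0,0,-1.5],0,1],[[0,0,-0.7],0,1],[[0,0,0],0,1]])

```text
clock: 18.6
eef_pos: [636.0, 35.9, 131.2]
eef_rot: [3.142, -0.0, -2.997]
wrist_force: [-0.3, 0.5, -3.7]
finger_gap: 11.6
finger_force: 60.0
```

Request:
send_rows(series=[[[0,0,-0.5],0,1],[[0,0,0],0,1]])

```text
clock: 18.8
eef_pos: [636.1, 35.9, 130.9]
eef_rot: [3.142, 0.0, -2.997]
wrist_force: [-0.7, -0.5, -1.7]
finger_gap: 11.2
finger_force: 60.0
```

It is now resting lightly on the bay floor. Easing it home.

Request:
send_rows(series=[[[1.5,0.21,0],0,1],[[1.5,0.21,0],0,1],[[1,0.14,0],0,1],[[0,0,0],0,1]])

```text
clock: 19.2
eef_pos: [640.3, 36.4, 131.0]
eef_rot: [-3.142, 0.0, -2.997]
wrist_force: [-0.5, -0.4, -3.6]
finger_gap: 11.5
finger_force: 60.0
```

Request:
send_rows(series=[[[1,0.14,0],0,1],[[0.5,0.07,0],0,1],[[0,0,0],0,1]])

```text
clock: 19.5
eef_pos: [641.7, 36.7, 131.0]
eef_rot: [-3.142, 0.0, -2.997]
wrist_force: [0.8, -0.7, -3.2]
finger_gap: 11.7
finger_force: 60.0
```

Request:
send_rows(series=[[[0.7,0.1,0],0,1],[[0,0,0],0,1]])

```text
clock: 19.7
eef_pos: [642.4, 36.8, 131.0]
eef_rot: [-3.142, 0.0, -2.997]
wrist_force: [0.9, -0.2, -3.6]
finger_gap: 11.5
finger_force: 60.0
```

Request:
send_rows(series=[[[0.7,0.1,0],0,1],[[0,0,0],0,1]])

```text
clock: 19.9
eef_pos: [643.1, 36.9, 130.9]
eef_rot: [3.142, 0.0, -2.997]
wrist_force: [0.7, -0.0, -3.6]
finger_gap: 11.8
finger_force: 60.0
```

Request:
send_rows(series=[[[0.7,0.1,0],0,1],[[0,0,0],0,1]])

```text
clock: 20.1
eef_pos: [643.8, 37.0, 131.0]
eef_rot: [3.142, 0.0, -2.997]
wrist_force: [-0.1, 0.1, -4.3]
finger_gap: 11.5
finger_force: 60.0
```

Request:
send_rows(series=[[[0.7,0.1,0],0,1],[[0,0,0],0,1]])

```text
clock: 20.3
eef_pos: [644.5, 37.1, 131.0]
eef_rot: [-3.142, 0.0, -2.997]
wrist_force: [0.1, -0.9, -4.1]
finger_gap: 11.6
finger_force: 60.0
```

Request:
send_rows(series=[[[0.5,0.07,0],0,1],[[0,0,0],0,1]])

```text
clock: 20.5
eef_pos: [644.9, 37.1, 131.0]
eef_rot: [-3.142, -0.0, -2.997]
wrist_force: [-1.5, -1.2, -2.3]
finger_gap: 11.7
finger_force: 60.0
```

Request:
send_rows(series=[[[0.5,0.07,0],0,1],[[0,0,0],0,1]])

```text
clock: 20.7
eef_pos: [645.0, 37.1, 130.9]
eef_rot: [3.142, -0.002, -2.997]
wrist_force: [-6.7, -1.2, 0.3]
finger_gap: 12.0
finger_force: 60.0
```

Request:
send_rows(series=[[[0.5,0.07,0],0,1],[[0,0,0],0,1]])

```text
clock: 20.9
eef_pos: [645.2, 37.1, 130.9]
eef_rot: [3.142, -0.003, -2.997]
wrist_force: [-12.2, -1.7, 3.1]
finger_gap: 11.5
finger_force: 60.0
```

It is home: the axial force rose to 12 N at the expected position (handle about 34 mm from the face). Releasing and looking.

Request:
send_rows(series=[[[0,0,0],0,0],[[0,0,0],0,0],[[0,0,0],0,0],[[0,0,0],0,0],[[0,0,0],0,0],[[0,0,0],0,0]])

```text
clock: 21.5
eef_pos: [646.0, 37.3, 131.0]
eef_rot: [-3.142, 0.0, -2.997]
wrist_force: [-0.2, 0.2, 0.3]
finger_gap: 46.8
finger_force: 0.0
```

Request:
send_rows(series=[[[0,0,10],0,0],[[0,0,20],0,0],[[0,0,30],0,0],[[0,0,40],0,0],[[-40,0,30],0,0],[[-50,0,0],0,0],[[-50,0,0],0,0],[[-50,0,0],0,0],[[-50,0,0],0,0],[[0,0,0],0,0]])

```text
clock: 22.5
eef_pos: [401.4, 37.4, 261.2]
eef_rot: [3.141, -0.001, -2.997]
wrist_force: [1.1, 0.1, -0.7]
finger_gap: 47.1
finger_force: 0.0
```

```bash
python3 - <<'E'
from h import *
s=read_state();print(s["clock"],s["eef_pos"],s["wrist_force"],s["finger_gap"])
im=[]
for n,(a,b,d,e) in(("top",(130,230,220,360)),("scene",(170,270,260,400))):
    c=camera(n);im.append(cv2.resize(c["color"][a:b,d:e],(770,295*1),interpolation=cv2.INTER_CUBIC) if 0 else cv2.resize(c["color"][a:b,d:e],None,fx=2.8,fy=2.8,interpolation=cv2.INTER_CUBIC))
    for k in("fascia","handle","mouth"):
        for p in spot_point(k,c)[:2]: print(n,k,round(p["confidence"],2),world(p["point"],c).round())
    print("expected handle",proj(place(np.array([[-34.5,-6.5,52.]]),(677.5,48.8,.144))[0],c).round(1),"plate", [proj(q,c).round(1) for q in place(np.array([[0,y,44.] for y in(-92,80)]),(677.5,48.8,.144))])
cv2.imwrite("pics/c5.png",np.vstack(im))
E
```

```text
22.5 [401.36075129  37.41799339 261.24279444] [ 1.09720187  0.09075448 -0.72381072] 47.13322181454461
top fascia 0.58 [679.  42.  11.]
top fascia 0.48 [340. 140.   3.]
top handle 0.66 [319. 156.  29.]
top handle 0.53 [642.  40.  52.]
expected handle [289.9 176.4] plate [array([315.7, 161.5]), array([260.4, 170.3])]
scene fascia 0.59 [337. 140.   2.]
scene handle 0.65 [317. 150.  31.]
scene handle 0.4 [645.  35.  51.]
expected handle [332.6 216.8] plate [array([307., 229.]), array([360.5, 225.2])]
```

View pics/c5.png

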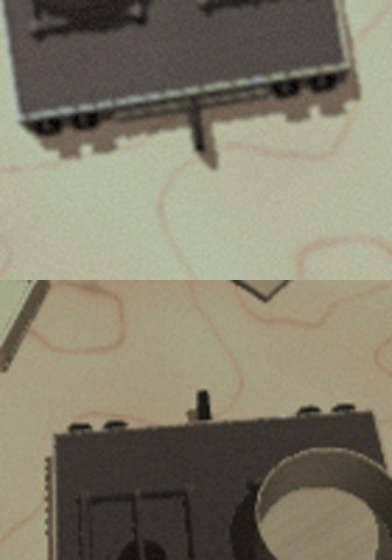

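The crop shows the plate against the hob's face (top half, around (195,95)) with the handle standing out straight. The detected fascia at (679,42,11) matches the mouth to within 1–2 mm, plus the 6.5 mm sideways shift. The gripper is clear, so I'm handing the job in.

```bash
python3 -c "
from cell import *
print(sign_off())"
```

```text
the job is handed in; nothing more can be done
None
```

The larger tray is in the bay with its front plate against the hob's face, the gripper has let go, and the job was handed in at about 23 s; the highest wrist-force reading during insertion was about 13 N.

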